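# Load a spool and its hold-down collar on an upright dispenser spindle

## Task

Load the dispenser: draw the spool with the orange drum off its slanted storage peg, slide it down the dispenser's upright spindle until it sits fully home and flat on the black disc, and let go; then draw the metal collar off its slanted peg and slide it, red bands down, onto the same spindle until it rests flat on the spool's neck. Lower both all the way down, do not let them drop, and do not shift or tip the two bottles or the tin standing close by.

Things in the scene. Friction and masses are not known exactly. Their poses are not given: they have to be found in the camera images.
- spool: 84 mm long spool, about 220 g: two white flanges of 90 mm diameter (0-5 and 46-52 mm above the underside), orange drum of 76 mm between them, and on top a white neck of 44 mm diameter (52-84 mm), to grip it by. A bore of 24.4 mm runs through. Origin: centre of the underside; z along the axis to the neck. Starts with its underside on the leaning plate of stand_a, the peg in its bore.
- collar: hold-down collar: aluminium tube, 62 mm long, 58 mm outside diameter, bore 24.4 mm, about 180 g, two red bands (59 mm) 6 to 22 mm above its underside; goes on red bands down, as it starts. Origin: centre of the underside (banded end); z along the axis to the plain end. Starts with its underside on the leaning plate of stand_b, the peg in its bore.
- dispenser: fixed: blue base plate 170 x 108 x 12 mm, from -58 to +112 mm along its x, with a black disc of 80 mm diameter (top 20 mm above the bench) and the steel spindle in its middle. At +90 mm along its x an upright guide post (10 mm) with a ring eye (38 mm across) on it reaches 177 mm above the bench. Origin: on the bench, on the spindle's axis; z up.
- spindle_foot (a point): foot of the upright spindle, middle of the black disc's top, 20 mm above the bench. The spindle has 20 mm diameter up to 95 mm above this point, then tapers to 10 mm at its tip at 105 mm. A seated spool has its origin here and the spindle stands 21 mm out of it; a seated collar has its origin 84 mm above here.
- stand_a: fixed grey steel stand of the spool, base 112 x 104 mm. Its plate leans 0.50 rad (29 degrees), facing up and to the stand's -x side; a peg (16 mm diameter, 46 mm long) stands square on the plate, so leans 29 degrees from vertical to -x. Origin: under the middle of its base; the peg's foot is 52 mm above it, the plate's upper edge 80 mm above the bench.
- stand_b: fixed grey steel stand of the collar, base 112 x 104 mm. Its plate leans 0.50 rad (29 degrees), facing up and to the stand's -x side; a peg (16 mm diameter, 46 mm long) stands square on the plate, so leans 29 degrees from vertical to -x. Origin: under the middle of its base; the peg's foot is 52 mm above it, the plate's upper edge 80 mm above the bench.
- spray_bottle: loose bystander: white and blue spray bottle, 51 mm diameter up to 150 mm, cap 29 mm diameter up to 178 mm; stands upright close to the dispenser, about 100 to 115 mm from the spindle on the side away from the guide post. Origin: centre of its underside.
- glue_bottle: loose bystander: cream glue bottle with a red nozzle, 58 mm diameter up to 112 mm, nozzle up to 158 mm high. Origin: centre of its underside.
- rivet_tin: loose bystander: round tin with a green lid, 65 mm diameter, 27 mm high. Origin: centre of its underside.

How it is judged:
By the outcome, as a careful person would: the job done as asked, in the order asked, and still so for the second after the job is handed in, with the robot touching nothing.
It also fails if it takes over 64 s, if anything falls off the work surface, if the arm or the gripper's body presses on something with over 40 N, if the wrist force passes 120 N, or if a joint passes its speed limit or range.

## Robot

A 7-joint arm with a two-finger parallel gripper is mounted at the origin on a cart in front of the work surface, level with it; the furniture and walls round the work are solid. World frame = base frame: x ahead of the robot, y to its left, z up, the work surface at z = 0. Lengths are in m, angles in rad, forces in N, time in s.
With the tool pointing down it reaches from about 0.4 to 0.9 m from the base axis. Payload 5.5 kg.
Tool frame: the origin (TCP) lies midway between the tips of the shut fingers; the grasp point (between the pads) lies 19 mm behind it; z points along the fingers, y is the line along which they close (so a half turn about z gives the same grasp; the last joint's range is limited). The gripper opens to 92 mm and grips with 3 to 60 N. Pads are 19 mm wide; open, the fingers measure 130 mm over their backs; the gripper's body (75 mm by 190 mm) begins 47 mm behind the grasp point.
Start: joints at [-1.021, 0.501, -0.427, 1.55, 0.221, 1.138, -0.21], TCP at [0.184, 0.623, 0.227] pointing down, gripper open.
Joint ranges: [-2.88, 2.88], [-0.31, 2.03], [-1.54, 1.56], [0.2, 2.42], [-1.41, 4.55], [0.19, 2.02], [-2.57, 2.57]. Speed limits (rad/s): [2.57, 2.57, 3.14, 3.14, 3.14, 3.14, 3.14].

## Interface

Orientations are given as a rotation vector (axis times angle).
In Python, from rig import ctrl gives the robot as it stands.
- The arm moves only by the shell command python3 steer.py FILE [FORCE], which reads ROWS from the file FILE. ROWS is one flat JSON list of numbers that holds 1 to 8 rows one after another, with no inner brackets; each row has 7 numbers: dx, dy, dz in units of 20 mm, then a rotation vector rx, ry, rz in rad, then the opening from 0.0 (shut) to 1.0 (fully open); each row is the pose to reach, as a shift and turn from the pose commanded when the command began, along the tool's axes at that moment; what a row does not reach only later rows make up. A row lasts 1/8 s, in which the tool goes at most 0.0625 m and 0.188 rad, less where a joint would pass 70% of its speed; a pose out of reach is approached as far as the arm can. The fingers move at their own pace and stop on an object; FORCE is the grip in N (left out, the last holds). Time passes only in rows, so rows that do not move let the fingers close. It prints the time, the measured TCP pose, the force, the opening and the grip force at its end. Input that does not fit is refused with a message, and nothing moves.
- ctrl.observe(): the state, without advancing time (a new reading comes with each control period).
- ctrl.camera(name): name is "side" or "top"; returns (picture, depth): 420x560x3 uint8, red, green, blue; 420x560 float32, m along the optical axis (not along the pixel's ray), 0 where there is no reading.
- ctrl.camera_model(name): a dict with "fx", "fy", "cx", "cy" (pixels), "distortion" ([k1, k2, p1, p2, k3] as OpenCV has them; the pictures are not rectified), "pose" (4x4, takes a point from camera to world coordinates). Camera axes: x right, y up, looking along -z (the intrinsics and any distortion apply to the point x, -y, -z); pixel columns grow to the right and rows downward; lengths in m; the calibration is good to about 2 mm. A picture is of the moment at which its call begins. camera_model takes no time and is no camera call.
- ctrl.job_done(): hands the job in; it is judged then, once.
The state is a dict: "time_s": time; "q": joint angles; "qd": joint speeds; "joint_efforts": joint torques, N m; "eef_pos": TCP position; "tcp_rot": TCP orientation; "force": force on the tool from outside, world axes, zero at the start; "torque": the same for the moment, N m; "width": opening from 0.0 (shut) to 1.0 (fully open); "grip_force": force on a finger pad.
Only numpy, scipy, OpenCV 4.12 (cv2) and the standard library are available. Lean on these libraries where they do the work, as an engineer would, in place of code of your own. Each camera call takes 0.05 s, during which the arm holds its last target. There are 200 camera calls.

## Working session

There is one attempt and no reset: what is moved stays moved. The work goes in short steps, Python scripts to look and compute and a shell command to move; the robot and the scene stay as the last step left them, time stands still between calls to the robot, and variables do not carry over. Pictures are saved under pics/ and viewed, at most 10 in all, crops included, and the job is handed in when it is done.

```bash
ls; mkdir -p pics
cat > h.py <<'E'
import numpy as np, cv2
from rig import ctrl
from scipy.spatial.transform import Rotation as R
def grab(n,tag):
    p,d=ctrl.camera(n); cv2.imwrite(f'pics/{tag}.png',p[:,:,::-1]); np.savez(f'pics/{tag}.npz',p=p,d=d,T=np.array(ctrl.camera_model(n)['pose'])); return p,d
def rays(n,uv,T=None):
    m=ctrl.camera_model(n); K=np.array([[m['fx'],0,m['cx']],[0,m['fy'],m['cy']],[0,0,1.]])
    x=cv2.undistortPoints(np.array(uv,float).reshape(-1,1,2),K,np.array(m['distortion'])).reshape(-1,2)
    T=np.array(m['pose']) if T is None else T
    return T[:3,3],np.c_[x[:,0],-x[:,1],-np.ones(len(x))]@T[:3,:3].T   # point = o + depth*d
def cloud(n,d,T=None):
    v,u=np.nonzero(d>0); o,r=rays(n,np.c_[u,v],T); P=np.zeros(d.shape+(3,)); P[v,u]=o+r*d[v,u][:,None]; return P
E
python3 - <<'E'
from h import *
for n in('side','top'):
    p,d=grab(n,n+'0'); m=ctrl.camera_model(n); print(n,m,(d>0).mean())
print(ctrl.observe())
a=cv2.imread('pics/side0.png');b=cv2.imread('pics/top0.png')
E
```

```text
pics
rig.py
steer.py
side {'fx': 445.9321904717355, 'fy': 445.9321904717355, 'cx': 284.0438924076216, 'cy': 201.77821003291328, 'distortion': array([-0.11244844,  0.        ,  0.        ,  0.        ,  0.        ]), 'pose': array([[-0.99358191,  0.0716761 , -0.08750728,  0.45168017],
       [-0.11294087, -0.6715216 ,  0.73232718,  0.91600119],
       [-0.00627268,  0.73751019,  0.67530688,  0.71079936],
       [ 0.        ,  0.        ,  0.        ,  1.        ]])} 0.9960034013605442
top {'fx': 489.34947958425875, 'fy': 489.34947958425875, 'cx': 294.5485984202858, 'cy': 211.37243157948643, 'distortion': array([0.06207849, 0.        , 0.        , 0.        , 0.        ]), 'pose': array([[-8.61961363e-04,  9.87039918e-01, -1.60472609e-01,
         4.01135571e-01],
       [-9.99275545e-01,  5.25547429e-03,  3.76930360e-02,
         2.37837793e-01],
       [ 3.80478908e-02,  1.60388844e-01,  9.86320322e-01,
         9.24149462e-01],
       [ 0.00000000e+00,  0.00000000e+00,  0.00000000e+00,
         1.00000000e+00]])} 0.9961777210884354
{'time_s': 0.1, 'q': array([-1.02078539,  0.50173812, -0.42682355,  1.55135708,  0.22080797,
        1.13826464, -0.21030521]), 'qd': array([-0.00098759, -0.00043731, -0.00025522, -0.00457591, -0.00081798,
        0.00076506,  0.00077087]), 'joint_efforts': array([-1.17942502e-02, -5.67863917e+01, -5.83879262e+00, -2.79914832e+01,
       -6.89940434e-02,  2.40748550e-02,  5.49351694e-05]), 'eef_pos': array([0.18373261, 0.62284093, 0.22578865]), 'tcp_rot': array([-4.48837210e-01, -3.10905330e+00,  2.64498053e-03]), 'force': array([-0.42976588,  0.54637217,  0.10476441]), 'torque': array([-0.00971091, -0.02637408,  0.01680944]), 'grip_force': 0.0, 'width': 0.9989061202294786}
```
View pics/side0.png

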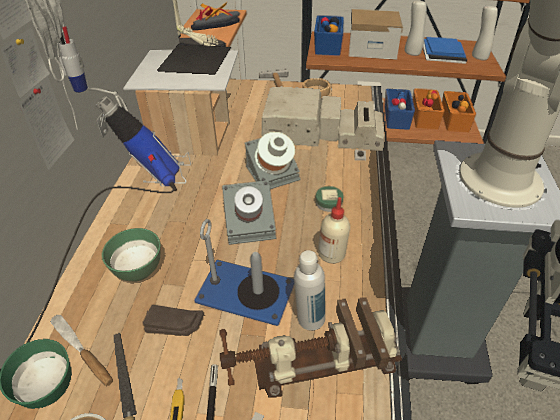

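View pics/top0.png

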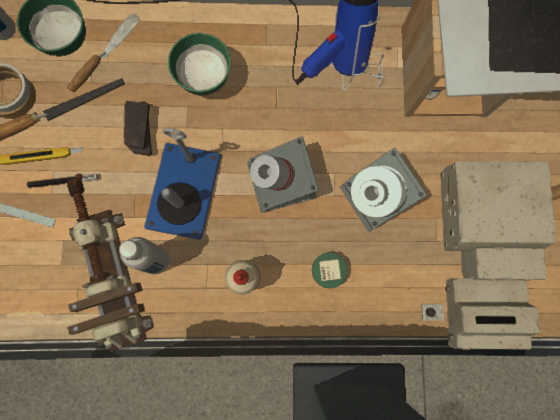

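Side: spool at (276,150), collar (248,203), spindle foot (259,292), spray (311,290), glue (334,235), tin (329,197). Top: spool (377,192), collar (268,172), disc (180,203), with the spray at (148,255), glue (242,277), tin (330,269). Next, measure from both views.

Create m.py:
```python
from h import *
C={n:(lambda z:(z['p'],cloud(n,z['d'],z['T'])))(np.load(f'pics/{n}0.npz')) for n in('side','top')}
def win(n,u,v,w):
    p,P=C[n]; s=np.s_[v-w:v+w,u-w:u+w]; return p[s].reshape(-1,3).astype(int),P[s].reshape(-1,3)
rng=np.random.default_rng(0)
def planes(X,k=3,tol=.0025):
    for _ in range(k):
        best=None
        for i in range(400):
            a=X[rng.choice(len(X),3,False)]; nn=np.cross(a[1]-a[0],a[2]-a[0]); l=np.linalg.norm(nn)
            if l<1e-6: continue
            nn/=l; m=abs((X-a[0])@nn)<tol
            if best is None or m.sum()>best.sum(): best=m
        I=X[best]; c=I.mean(0); nn=np.linalg.svd(I-c)[2][2]; nn*=np.sign(nn[2])
        print('   plane n',len(I),'c',c.round(4),'nrm',nn.round(3),'tilt',np.arccos(nn[2]).round(3),'az',np.degrees(np.arctan2(nn[1],nn[0])).round(1)); X=X[~best]
        if len(X)<50: break
if __name__=='__main__':
    for nm,ps in {'spool':{'side':(276,150),'top':(377,192)},'collar':{'side':(248,203),'top':(270,172)}}.items():
        for n,(u,v) in ps.items():
            c,X=win(n,u,v,36); m=(X[:,2]>.045)&(X[:,2]<.2); print(nm,n,m.sum()); planes(X[m],4)
    for n in C:  # masks: heights
        p,P=C[n]; h=cv2.cvtColor(p,cv2.COLOR_RGB2HSV).astype(int)
        bl=(h[...,0]>100)&(h[...,0]<125)&(h[...,1]>150)&(P[...,2]>.005)&(P[...,2]<.02)
        bl[:, :140]=0
        k=cv2.minAreaRect(np.float32(P[bl][:,:2])); print(n,'blue',bl.sum(),k,P[bl][:,2].mean())
        for nm,(lo,hi) in dict(spindle=(.06,.14),post=(.06,.185)).items(): pass
    for nm,ps in {'disp':{'side':(259,285),'top':(180,203)},'spray':{'side':(311,290),'top':(148,255)},'glue':{'side':(334,235),'top':(242,277)},'tin':{'side':(329,197),'top':(330,269)}}.items():
        for n,(u,v) in ps.items():
            c,X=win(n,u,v,42)
            for lo,hi in ((.02,.03),(.04,.06),(.09,.11),(.115,.13),(.13,.15),(.155,.18)):
                q=X[(X[:,2]>lo)&(X[:,2]<hi)]
                if len(q)>4: print(nm,n,lo,len(q),q.min(0).round(3),q.max(0).round(3),np.median(q,0).round(3))
```

```bash
python3 m.py
```

```text
spool side 2458
   plane n 579 c [ 0.5622 -0.0805  0.0697] nrm [ 0.008 -1.     0.023] tilt 1.548 az -89.6
   plane n 529 c [0.5727 0.0704 0.093 ] nrm [-0.242  0.425  0.872] tilt 0.511 az 119.6
   plane n 266 c [0.5686 0.0251 0.0861] nrm [-0.023  0.063  0.998] tilt 0.067 az 109.7
   plane n 184 c [0.6302 0.0411 0.0649] nrm [-0.132  0.419  0.898] tilt 0.455 az 107.5
spool top 3013
   plane n 1303 c [0.5713 0.0637 0.0967] nrm [-0.259  0.414  0.873] tilt 0.51 az 122.0
   plane n 682 c [0.6033 0.018  0.068 ] nrm [-0.255  0.419  0.871] tilt 0.513 az 121.3
   plane n 325 c [0.5634 0.0783 0.1238] nrm [-0.259  0.408  0.876] tilt 0.504 az 122.3
   plane n 173 c [0.5944 0.0199 0.0698] nrm [-0.235  0.379  0.895] tilt 0.462 az 121.8
collar side 1639
   plane n 659 c [0.6193 0.2009 0.0653] nrm [-0.133  0.47   0.873] tilt 0.51 az 105.8
   plane n 438 c [0.6027 0.2571 0.1039] nrm [-0.134  0.457  0.879] tilt 0.496 az 106.4
   plane n 105 c [0.6197 0.2472 0.0755] nrm [0.6   0.642 0.477] tilt 1.073 az 46.9
   plane n 84 c [0.6071 0.2688 0.0699] nrm [-0.048 -0.869  0.492] tilt 1.057 az -93.1
collar top 
[... 3157 characters left out ...]
7]
glue top 0.13 39 [0.417 0.287 0.13 ] [0.431 0.301 0.15 ] [0.425 0.293 0.132]
glue top 0.155 11 [0.421 0.293 0.155] [0.426 0.298 0.159] [0.423 0.295 0.157]
tin side 0.02 471 [0.409 0.044 0.02 ] [0.546 0.17  0.03 ] [0.445 0.136 0.027]
tin side 0.04 20 [0.399 0.027 0.04 ] [0.545 0.308 0.06 ] [0.494 0.174 0.047]
tin side 0.09 348 [0.4   0.274 0.09 ] [0.45  0.322 0.11 ] [0.426 0.306 0.099]
tin side 0.115 105 [0.413 0.285 0.115] [0.436 0.306 0.13 ] [0.426 0.302 0.125]
tin side 0.13 52 [0.417 0.292 0.13 ] [0.429 0.302 0.15 ] [0.424 0.296 0.137]
tin side 0.155 6 [0.421 0.291 0.155] [0.425 0.295 0.159] [0.423 0.293 0.157]
tin top 0.02 981 [0.408 0.109 0.022] [0.47  0.172 0.03 ] [0.439 0.141 0.026]
```

```bash
cat > fit.py <<'E'
from m import *
from scipy.optimize import least_squares
def axis(az,t=.5): a=np.radians(az); return np.array([np.sin(t)*np.cos(a),np.sin(t)*np.sin(a),np.cos(t)])
def basis(n): e=np.cross([0,0,1.],n) if n[2]<.999 else np.array([1.,0,0]); e/=np.linalg.norm(e); return e,np.cross(n,e)
def cyl(X,n,c0,r,lo,hi,win=.012):
    e,f=basis(n); D=X-c0; h=D@n; q=np.c_[D@e,D@f]; m=(h>lo)&(h<hi)&(abs(np.hypot(*q.T)-r)<win); q=q[m]
    s=least_squares(lambda c:np.hypot(*(q-c).T)-r,[0,0],loss='soft_l1',f_scale=.001).x
    res=abs(np.hypot(*(q-s).T)-r); return c0+s[0]*e+s[1]*f,m.sum(),np.median(res)
if __name__=='__main__':
    na,nb,nz=axis(121.8),axis(105.5),np.array([0,0,1.])
    J=[('neck',na,np.array([.5634,.0783,.1238]),.022,-.030,-.003,{'side':(276,150),'top':(377,192)}),
       ('flange',na,np.array([.5634,.0783,.1238]),.045,-.037,-.031,{'side':(276,150),'top':(377,192)}),
       ('collar',nb,np.array([.604,.2575,.1045]),.029,-.038,-.003,{'side':(248,203),'top':(270,172)}),
       ('spindle',nz,np.array([.562,.418,0]),.010,.03,.112,{'side':(259,275),'top':(180,195)}),
       ('spray',nz,np.array([.464,.46,0]),.0255,.04,.14,{'side':(311,290),'top':(148,255)}),
       ('glue',nz,np.array([.425,.295,0]),.029,.03,.10,{'side':(334,235),'top':(242,277)})]
    for nm,n,c0,r,lo,hi,ps in J:
        A=[]
        for v,(a,b) in ps.items():
            X=win(v,a,b,48)[1]; A.append(X)
            for _ in range(3): c,k,e=cyl(X,n,c0 if _==0 else c,r,lo,hi)
            print(nm,v,c.round(4),k,e.round(4))
    # flange/ top rings seen from above: outline of the in-plane points
    for nm,n,c0,hh,r,(a,b) in [('necktop',na,J[0][2],0,.022,(377,192)),('flangetop',na,J[0][2],-.032,.045,(377,192)),('collartop',nb,J[2][2],0,.029,(270,172)),('necktopS',na,J[0][2],0,.022,(276,150)),('flangetopS',na,J[0][2],-.032,.045,(276,150)),('collartopS',nb,J[2][2],0,.029,(248,203))]:
        X=win('side' if nm[-1]=='S' else 'top',a,b,40)[1]; e,f=basis(n); D=X-c0; h=D@n; q=np.c_[D@e,D@f]
        m=(abs(h-hh)<.004)&(np.hypot(*q.T)<r+.008); q=q[m]; (c,R_)=cv2.minEnclosingCircle(np.float32(q)); 
        print(nm,(c0+c[0]*e+c[1]*f+np.median(h[m])*n).round(4),'R',round(R_,4),'h',np.median(h[m]).round(4))
    p,P=C['top']; Z=P[...,2]; m=(Z>.13)&(Z<.19)&(P[...,0]>.6)&(P[...,0]<.72)&(abs(P[...,1]-.4)<.06); print('ring pts',P[m].min(0),P[m].max(0),P[m].mean(0))
    p,P=C['side']; Z=P[...,2]; m=(Z>.03)&(Z<.19)&(P[...,0]>.6)&(P[...,0]<.72)&(abs(P[...,1]-.42)<.06)
    for z in np.arange(.03,.18,.02):
        q=P[m&(abs(Z-z)<.01)]
        if len(q): print('post',z.round(2),q.min(0).round(3),q.max(0).round(3))
E
python3 fit.py
```

```text
neck side [0.5622 0.0767 0.1242] 197 0.0016
neck top [0.5618 0.0762 0.1243] 198 0.0042
flange side [0.5611 0.0723 0.1259] 356 0.0047
flange top [0.5633 0.0797 0.1231] 689 0.0056
collar side [0.603  0.2564 0.1049] 152 0.0003
collar top [0.6043 0.2594 0.1036] 290 0.0003
spindle side [0.5624 0.4166 0.    ] 307 0.0004
spindle top [0.5633 0.4189 0.    ] 146 0.0002
spray side [0.4646 0.4572 0.    ] 1134 0.001
spray top [0.4622 0.4608 0.    ] 592 0.0007
glue side [0.4264 0.2924 0.    ] 829 0.0011
glue top [0.4262 0.2965 0.    ] 471 0.004
necktop [0.5629 0.0789 0.1235] R 0.0222 h 0.0001
flangetop [0.5714 0.066  0.0955] R 0.0451 h -0.0318
collartop [0.6039 0.2589 0.1044] R 0.0296 h 0.0006
necktopS [0.5629 0.0765 0.1237] R 0.0226 h -0.0006
flangetopS [0.5706 0.0632 0.0958] R 0.0456 h -0.0325
collartopS [0.6029 0.2568 0.1041] R 0.0293 h -0.0006
ring pts [0.64457651 0.38312155 0.13031494] [0.65748229 0.41987811 0.17852163] [0.65063087 0.40073229 0.15855221]
post 0.03 [0.646 0.399 0.03 ] [0.656 0.405 0.04 ]
post 0.05 [0.646 0.398 0.04 ] [0.656 0.406 0.059]
post 0.07 [0.646 0.399 0.06 ] [0.655 0.406 0.079]
post 0.09 [0.646 0.399 0.08 ] [0.656 0.405 0.099]
post 0.11 [0.646 0.398 0.1  ] [0.655 0.406 0.12 ]
post 0.13 [0.646 0.395 0.121] [0.656 0.406 0.14 ]
post 0.15 [0.644 0.385 0.141] [0.657 0.418 0.16 ]
post 0.17 [0.645 0.384 0.161] [0.656 0.418 0.177]
```

```bash
cat > go.py <<'E'
# usage: go.py x y z tilt az yaz   -> shift+rotvec in present tool axes
import sys
from fit import *
def Rt(tilt,az,yaz):
    n=axis(az,tilt); a=np.radians(yaz); y=np.array([np.cos(a),np.sin(a),0]); y-=n*(y@n); y/=np.linalg.norm(y); z=-n
    return np.c_[np.cross(y,z),y,z]
def rel(p,M):
    s=ctrl.observe(); R0=R.from_rotvec(s['tcp_rot']); d=R0.inv().apply(np.array(p)-s['eef_pos']); rv=(R0.inv()*R.from_matrix(M)).as_rotvec()
    print(d.round(4),rv.round(4),'| now',s['eef_pos'].round(4),'t',s['time_s'].round(2))
if __name__=='__main__':
    a=list(map(float,sys.argv[1:])); rel(a[:3],Rt(*a[3:]))
E
python3 go.py .30 .50 .30 0 0 79; python3 -c "
from go import *
n=axis(121.8);t=np.array([.5629,.0777,.1236]);print(t+.05*n,t-.0285*n);rel(t+.06*n,Rt(.5,121.8,79))"
```

```text
[0.5502682  0.09807301 0.16747913] [0.57010013 0.06608738 0.0985889 ]Traceback (most recent call last):
  File "go.py", line 11, in <module>
    a=list(map(float,sys.argv[1:])); rel(a[:3],Rt(*a[3:]))
                                     ~~~^^^^^^^^^^^^^^^^^^
  File "go.py", line 9, in rel
    print(d.round(4),rv.round(4),'| now',s['eef_pos'].round(4),'t',s['time_s'].round(2))
                                                                   ^^^^^^^^^^^^^^^^^
AttributeError: 'float' object has no attribute 'round'
Traceback (most recent call last):
  File "go.py", line 9, in rel
    print(d.round(4),rv.round(4),'| now',s['eef_pos'].round(4),'t',s['time_s'].round(2))
                                                                   ^^^^^^^^^^^^^^^^^
AttributeError: 'float' object has no attribute 'round'
```

```bash
sed -i "s/s\['time_s'\].round(2)/s['time_s']/" go.py; python3 go.py .36 .36 .30 0 0 79; python3 -c "
from go import *
n=axis(121.8);t=np.array([.5629,.0777,.1236]);rel(t+.06*n,Rt(.5,121.8,79))"
```

```text
[-0.2434 -0.2024 -0.0739] [-0.0017 -0.0001 -0.0948] | now [0.1837 0.6228 0.2258] t 0.1
[-0.4964 -0.3964  0.0502] [ 0.3369 -0.368  -0.0286] | now [0.1837 0.6228 0.2258] t 0.1
```

Units first: shifts go in units of 20 mm. So -0.243 m is -12.15, -0.202 m is -10.1.

```bash
echo '[-3,-2.5,-2,0,0,0,1,-6,-5,-3.7,0,0,0,1,-9,-7.5,-3.7,0,0,0,1,-12.15,-10.1,-3.7,0,0,-0.09,1,-12.15,-10.1,-3.7,0,0,-0.09,1,-12.15,-10.1,-3.7,0,0,-0.09,1]' > next.json && python3 steer.py next.json 50; python3 -c "
from go import *
n=axis(121.8);t=np.array([.5629,.0777,.1236]);rel(t+.06*n,Rt(.5,121.8,79));print(ctrl.observe()['q'])"
```

```text
time_s: 0.85
eef_pos: [0.3627, 0.3565, 0.3007]
tcp_rot: [0.32, 3.124, -0.003]
force: [-1.1, 1.2, 0.4]
width: 1.001
grip_force: 0.0
[-0.2325 -0.2114  0.1251] [ 0.3519 -0.3523  0.0521] | now [0.3627 0.3565 0.3007] t 0.85
[-0.51925809  0.16321826 -0.34919354  1.81128877  0.06232038  1.17828181
  0.47866565]
```

Scaled: -0.2325 m is -11.625, -0.2114 m is -10.57.

```bash
echo '[-2,-1.75,0,0.08,-0.08,0.01,1,-4,-3.5,1,0.16,-0.16,0.02,1,-6,-5.5,2,0.24,-0.24,0.03,1,-8,-7.25,3,0.3,-0.3,0.04,1,-10,-9,4.5,0.352,-0.352,0.052,1,-11.625,-10.57,6.25,0.352,-0.352,0.052,1,-11.625,-10.57,6.25,0.352,-0.352,0.052,1,-11.625,-10.57,6.25,0.352,-0.352,0.052,1]' > next.json && python3 steer.py next.json; python3 -c "
from go import *
n=axis(121.8);t=np.array([.5629,.0777,.1236]);rel(t-.0285*n,Rt(.5,121.8,79));print(ctrl.observe()['q'])
grab('top','t1')"
```

```text
time_s: 1.85
eef_pos: [0.5461, 0.1094, 0.1753]
tcp_rot: [0.345, 2.754, -0.544]
force: [-0.9, 0.4, 0.2]
width: 0.996
grip_force: 0.0
[-0.0031 -0.0068  0.091 ] [ 0.0049 -0.      0.0074] | now [0.5461 0.1094 0.1753] t 1.85
[-0.44847787  0.36643406 -0.13994004  1.96524394  0.69280683  0.95053588
  0.29025371]
```

View pics/t1.png

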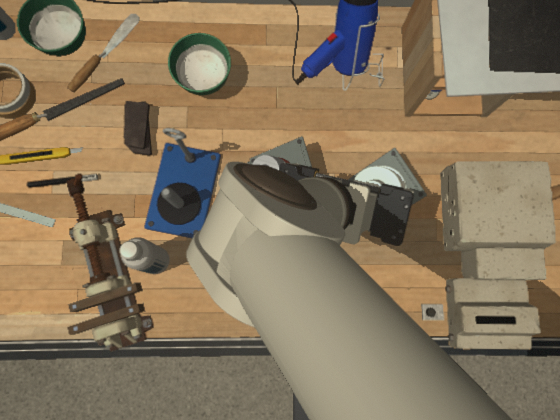

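The arm is over the spool with the gripper body at (382,212), clear of the collar and bottles. I'll descend along the axis.

Scaled: 0.06 m is 3, 0.05 m is 2.5.

```bash
echo '[-0.15,-0.35,0.5,0.005,0,0.007,1,-0.15,-0.35,1.5,0.005,0,0.007,1,-0.15,-0.35,2.5,0.005,0,0.007,1,-0.15,-0.35,3,0.005,0,0.007,1,-0.15,-0.35,3,0.005,0,0.007,1]' > next.json && python3 steer.py next.json; python3 -c "
from go import *
n=axis(121.8);t=np.array([.5629,.0777,.1236]);rel(t-.0285*n,Rt(.5,121.8,79))
grab('side','s1')
a=cv2.imread('pics/s1.png')[80:280,180:440];cv2.imwrite('pics/s1c.png',cv2.resize(a,None,fx=2.8,fy=2.8))"
```

```text
time_s: 2.52
eef_pos: [0.5619, 0.0762, 0.125]
tcp_rot: [0.357, 2.752, -0.553]
force: [-0.0, 0.7, -0.2]
width: 1.003
grip_force: 0.0
[-0.0002  0.0022  0.0294] [-0.0028 -0.0012 -0.0001] | now [0.5619 0.0762 0.125 ] t 2.525
```

View pics/s1c.png

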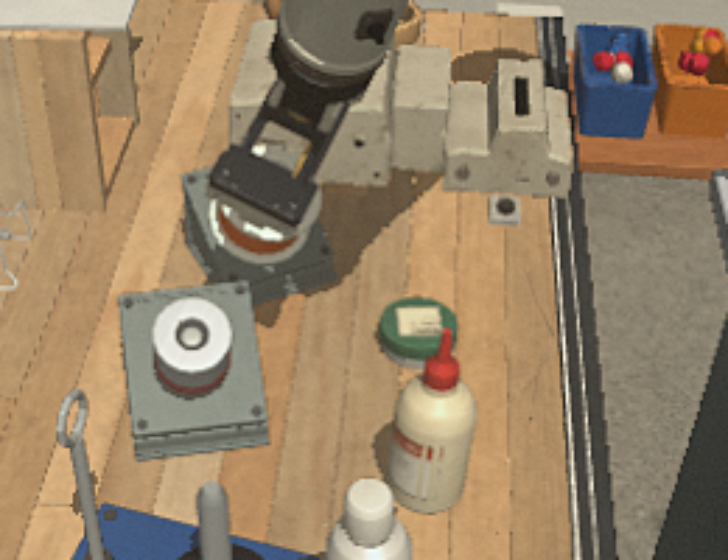

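The near finger (crop (265,185)) stands in front of the neck and over the flange, clear all round. Descend and grip.

Scaled: 0.0285 m is 1.425, 0.015 m is 0.75.

```bash
echo '[0,0.1,0.75,-0.002,0,0,1,0,0.1,1.425,-0.002,0,0,1,0,0.1,1.425,-0.002,0,0,1,0,0.1,1.425,-0.002,0,0,0.3,0,0.1,1.425,-0.002,0,0,0.3,0,0.1,1.425,-0.002,0,0,0.3,0,0.1,1.425,-0.002,0,0,0.3,0,0.1,1.425,-0.002,0,0,0.3]' > next.json && python3 steer.py next.json 15; python3 -c "
from go import *
n=axis(121.8);t=np.array([.5629,.0777,.1236]);rel(t-.0285*n,Rt(.5,121.8,79));print(ctrl.observe()['torque'])"
```

```text
time_s: 3.58
eef_pos: [0.5703, 0.0674, 0.1008]
tcp_rot: [0.356, 2.75, -0.547]
force: [0.2, 0.1, 0.1]
width: 0.506
grip_force: 0.1
[ 0.0007 -0.0005  0.0024] [ 0.0012  0.0008 -0.0005] | now [0.5703 0.0674 0.1008] t 3.575
[ 0.49883498  0.22818948 -0.02212931]
```

```bash
echo '[0,0,0,0,0,0,0.2,0,0,0,0,0,0,0.2,0,0,0,0,0,0,0.2,0,0,0,0,0,0,0.2]' > next.json && python3 steer.py next.json 15;  python3 -c "
from rig import ctrl
o=ctrl.observe();print(o['torque'],o['force'],o['width'])"
```

```text
time_s: 4.08
eef_pos: [0.5702, 0.0672, 0.1008]
tcp_rot: [0.356, 2.75, -0.548]
force: [-1.9, 0.7, 1.6]
width: 0.48
grip_force: 15.0
[ 0.0996483   0.47172672 -0.10052682] [-1.85230417  0.73366431  1.63041491] 0.4798394359636706
```

```bash
echo '[0,0,0,0,0,0,0.2,0,0,0,0,0,0,0.2,0,0,-0.5,0,0,0,0.2,0,0,-1.25,0,0,0,0.2,0,0,-2,0,0,0,0.2,0,0,-2.75,0,0,0,0.2,0,0,-3.5,0,0,0,0.2,0,0,-3.5,0,0,0,0.2]' > next.json && python3 steer.py next.json 50;  python3 -c "
from go import *
o=ctrl.observe();print(o['torque'],o['force'],o['width']); rel((.5628,.28,.29),Rt(0,0,79));rel((.5628,.4178,.29),Rt(0,0,79))"
```

```text
time_s: 5.08
eef_pos: [0.553, 0.0977, 0.1635]
tcp_rot: [0.354, 2.749, -0.543]
force: [-0.5, -0.7, -3.0]
width: 0.47
grip_force: 50.0
[0.74300143 0.44981235 0.01803489] [-0.49532711 -0.67477294 -3.00748125] 0.47013224170885576
[-0.0208  0.1253 -0.1822] [-0.3517  0.3544 -0.063 ] | now [0.553  0.0977 0.1635] t 5.075
[ 0.0037  0.2489 -0.238 ] [-0.3517  0.3544 -0.063 ] | now [0.553  0.0977 0.1635] t 5.075
```

```bash
echo '[0,0.5,-2,-0.05,0.05,-0.01,0.2,0,1.5,-4,-0.1,0.1,-0.02,0.2,-0.5,3,-6,-0.17,0.17,-0.03,0.2,-1,4.5,-8,-0.24,0.24,-0.045,0.2,-1,6.25,-9,-0.3,0.3,-0.055,0.2,-0.5,8,-10,-0.352,0.354,-0.063,0.2,-0.25,10,-11,-0.352,0.354,-0.063,0.2,0.185,11.8,-11.75,-0.352,0.354,-0.063,0.2]' > next.json && python3 steer.py next.json;  python3 -c "
from go import *
o=ctrl.observe();print(o['torque'],o['force'],o['q']);rel((.5628,.4178,.25),Rt(0,0,79))"
```

```text
time_s: 6.08
eef_pos: [0.5607, 0.4038, 0.2888]
tcp_rot: [-0.306, -3.125, 0.005]
force: [0.5, 0.4, -2.9]
width: 0.471
grip_force: 50.0
[-0.01269816 -0.02899597  0.01901461] [ 0.47542243  0.35634211 -2.86741454] [-0.45240759  0.51823089 -0.32008535  1.36122937  0.16355928  1.29138827
  0.59666456]
[0.0006 0.0143 0.0388] [-0.0032 -0.0016 -0.0033] | now [0.5607 0.4038 0.2888] t 6.075
```

```bash
echo '[0.05,0.7,0,-0.003,-0.0016,-0.003,0.2,0.05,0.7,1,-0.003,-0.0016,-0.003,0.2,0.05,0.7,1.95,-0.003,-0.0016,-0.003,0.2,0.05,0.7,1.95,-0.003,-0.0016,-0.003,0.2,0.05,0.7,1.95,-0.003,-0.0016,-0.003,0.2]' > next.json && python3 steer.py next.json;  python3 -c "
from go import *
rel((.5628,.4178,.25),Rt(0,0,79))
for n in('side','top'): grab(n,n+'2')
a=cv2.imread('pics/side2.png')[60:340,160:400];b=cv2.imread('pics/top2.png')[100:380,80:320];cv2.imwrite('pics/c2.png',cv2.resize(np.hstack([a,b]),None,fx=1.6,fy=1.6))"
```

```text
time_s: 6.7
eef_pos: [0.5623, 0.4161, 0.2505]
tcp_rot: [0.301, 3.127, 0.0]
force: [0.3, 0.8, -1.9]
width: 0.471
grip_force: 50.0
[-0.0002  0.0017  0.0005] [ 0.0002  0.0003 -0.0003] | now [0.5623 0.4161 0.2505] t 6.7
```

View pics/c2.png

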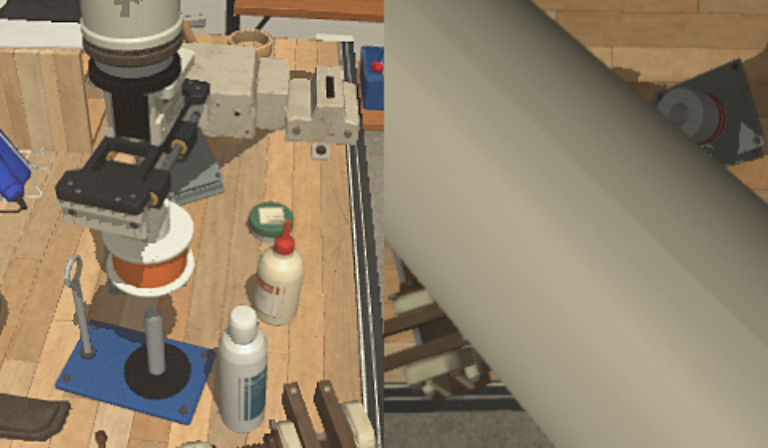

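Side view: the spool hangs level over the spindle (drum at crop (150,262), spindle tip (153,315)). The top view is blocked by the arm. I'll measure drum centre and tilt against the spindle in the same side view.

```bash
cat > drum.py <<'E'
from go import *
def hold(tag,r,lo,hi,color=None,c=(.5628,.4178)):
    z=np.load(f'pics/{tag}.npz'); P=cloud('side',z['d'],z['T']); X=P.reshape(-1,3)
    if color:
        h=cv2.cvtColor(z['p'],cv2.COLOR_RGB2HSV).reshape(-1,3).astype(int); X=X[color(h)]
    X=X[(X[:,2]>lo)&(X[:,2]<hi)&(np.hypot(X[:,0]-c[0],X[:,1]-c[1])<r+.02)]
    zm=X[:,2].mean()
    f=lambda s:np.hypot(X[:,0]-s[0]-s[2]*(X[:,2]-zm),X[:,1]-s[1]-s[3]*(X[:,2]-zm))-r
    s=least_squares(f,[*c,0,0],loss='soft_l1',f_scale=.001); print(tag,len(X),'centre',s.x[:2].round(4),'slope',s.x[2:].round(3),'res',np.median(abs(s.fun)).round(4),'z',X[:,2].min().round(4),X[:,2].max().round(4))
org=lambda h:(h[:,0]<18)&(h[:,1]>140)&(h[:,2]>90)
if __name__=='__main__':
    hold('side2',.038,.17,.27,org)
    z=np.load('pics/side2.npz'); P=cloud('side',z['d'],z['T']).reshape(-1,3); print('flange/underside zmin',P[(np.hypot(P[:,0]-.5628,P[:,1]-.4178)<.05)&(P[:,2]>.15)][:,2].min())
    hold('side2',.010,.03,.112)
    hold('side0',.010,.03,.112)
    hold('side2',.045,.192,.197)
E
python3 drum.py
```

```text
side2 603 centre [0.5613 0.4147] slope [0.007 0.009] res 0.0004 z 0.198 0.2323
flange/underside zmin 0.19078988199839886
side2 307 centre [0.5624 0.4166] slope [ 0.001 -0.001] res 0.0004 z 0.0301 0.1117
side0 307 centre [0.5624 0.4166] slope [ 0.001 -0.003] res 0.0004 z 0.0302 0.1117
side2 202 centre [0.5619 0.4125] slope [ 0.488 -0.925] res 0.0016 z 0.1925 0.197
```

```bash
python3 go.py .5634 .4181 .195 0 0 79; echo '[0.025,0.1,1,0,0,0,0.2,0.025,0.1,1.75,0,0,0,0.2,0.025,0.1,2.5,0,0,0,0.2,0.025,0.1,2.65,0,0,0,0.2,0.025,0.1,2.65,0,0,0,0.2,0.025,0.1,2.65,0,0,0,0.2]' > next.json && python3 steer.py next.json; python3 -c "
from drum import *
rel((.5634,.4181,.195),Rt(0,0,79)); grab('side','side3'); hold('side3',.038,.12,.2,org);hold('side3',.010,.03,.112)"
```

```text
[-0.0007  0.0011  0.0565] [0.0018 0.0013 0.0004] | now [0.5624 0.4171 0.2515] t 6.8
time_s: 7.55
eef_pos: [0.562, 0.4197, 0.1983]
tcp_rot: [0.299, 3.126, 0.003]
force: [0.9, -0.6, -2.5]
width: 0.47
grip_force: 50.0
[-0.0016 -0.0014  0.0033] [0.0018 0.001  0.0012] | now [0.562  0.4197 0.1983] t 7.55
side3 508 centre [0.561  0.4184] slope [0.003 0.003] res 0.0004 z 0.1451 0.1785
side3 233 centre [0.5625 0.4167] slope [-0.003 -0.001] res 0.0005 z 0.0301 0.0945
```

Scaled: -0.0018 m is -0.09, -0.0015 m is -0.075.

```bash
echo '[-0.09,-0.075,0,0.002,0.001,0.001,0.2,-0.09,-0.075,0,0.002,0.001,0.001,0.2,-0.09,-0.075,0.5,0.002,0.001,0.001,0.2,-0.09,-0.075,1,0.002,0.001,0.001,0.2,-0.09,-0.075,1.5,0.002,0.001,0.001,0.2,-0.09,-0.075,1.5,0.002,0.001,0.001,0.2]' > next.json && python3 steer.py next.json; python3 -c "
from drum import *
rel((.5634,.4181,.078),Rt(0,0,79)); grab('side','side4'); hold('side4',.038,.10,.2,org);hold('side4',.010,.03,.075)
o=ctrl.observe();print(o['force'],o['torque'])"
```

```text
time_s: 8.35
eef_pos: [0.5623, 0.4169, 0.1656]
tcp_rot: [-0.3, -3.124, 0.005]
force: [-0.2, -0.1, -3.1]
width: 0.469
grip_force: 50.0
[-0.0011  0.0017  0.0876] [-0.0035 -0.0029  0.0003] | now [0.5623 0.4169 0.1656] t 8.35
side4 441 centre [0.561  0.4154] slope [0.003 0.014] res 0.0004 z 0.1118 0.1458
side4 112 centre [0.5625 0.4169] slope [0.012 0.002] res 0.0005 z 0.0301 0.0653
[ 0.33634952 -0.30761389 -2.12754731] [ 0.07325816 -0.00654217  0.00377214]
```

```bash
echo '[-0.055,0.06,0,-0.002,-0.002,0,0.2,-0.055,0.06,0.6,-0.002,-0.002,0,0.2,-0.055,0.06,1.2,-0.002,-0.002,0,0.2,-0.055,0.06,1.8,-0.002,-0.002,0,0.2,-0.055,0.06,2.4,-0.002,-0.002,0,0.2,-0.055,0.06,2.5,-0.002,-0.002,0,0.2,-0.055,0.06,2.5,-0.002,-0.002,0,0.2]' > next.json && python3 steer.py next.json; python3 -c "
from drum import *
rel((.5634,.4181,.078),Rt(0,0,79)); grab('side','side5'); hold('side5',.038,.03,.2,org)
o=ctrl.observe();print(o['force'],o['torque'])"
```

```text
time_s: 9.28
eef_pos: [0.5644, 0.4186, 0.1173]
tcp_rot: [0.301, 3.126, 0.001]
force: [-0.1, -0.8, -2.4]
width: 0.473
grip_force: 50.0
[ 0.0009 -0.0007  0.0393] [0.0007 0.001  0.0002] | now [0.5644 0.4186 0.1173] t 9.275
side5 372 centre [0.5635 0.4174] slope [-0.002  0.001] res 0.0005 z 0.0652 0.0979
[ 0.2425239   0.79083796 -2.31309238] [ 0.02591638 -0.01100594 -0.01217589]
```

Scaled: 0.0009 m is 0.045, -0.0006 m is -0.03.

```bash
echo '[0.045,-0.03,0.5,0,0,0,0.2,0.045,-0.03,1,0,0,0,0.2,0.045,-0.03,1.4,0,0,0,0.2,0.045,-0.03,1.6,0,0,0,0.2,0.045,-0.03,1.7,0,0,0,0.2,0.045,-0.03,1.7,0,0,0,0.2,0.045,-0.03,1.7,0,0,0,0.2]' > next.json && python3 steer.py next.json; python3 -c "
from drum import *
rel((.5634,.4181,.078),Rt(0,0,79)); grab('side','side6'); hold('side6',.038,.03,.2,org)
o=ctrl.observe();print(o['force'],o['torque'])"
```

```text
time_s: 10.2
eef_pos: [0.5636, 0.4183, 0.0839]
tcp_rot: [0.301, 3.125, 0.002]
force: [0.4, 0.4, -1.8]
width: 0.472
grip_force: 50.0
[ 0.0002 -0.0003  0.0059] [0.0013 0.0016 0.0002] | now [0.5636 0.4183 0.0839] t 10.2
side6 330 centre [0.5626 0.4173] slope [-0.027  0.018] res 0.0004 z 0.0326 0.074
[-0.70615216  0.49339229 -2.41520431] [-0.00586883 -0.04002962  0.00889703]
```

Scaled: 0.005 m is 0.25, 0.0035 m is 0.175.

```bash
echo '[0,0,0.1,0,0,0,0.2,0,0,0.175,0,0,0,0.2,0,0,0.25,0,0,0,0.2,0,0,0.25,0,0,0,0.2,0,0,0.25,0,0,0,0.2]' > next.json && python3 steer.py next.json; python3 -c "
from rig import ctrl
for _ in range(1): o=ctrl.observe();print(o['force'],o['torque'])"; echo '[0,0,0.05,0,0,0,0.2,0,0,0.05,0,0,0,0.2,0,0,0.05,0,0,0,0.2]' > next.json && python3 steer.py next.json
```

```text
time_s: 10.88
eef_pos: [0.5634, 0.4181, 0.0784]
tcp_rot: [0.301, 3.126, 0.001]
force: [0.0, 0.3, -1.8]
width: 0.472
grip_force: 50.0
[ 0.01707814  0.27648887 -1.84830162] [ 0.00937435 -0.040062   -0.02241277]
time_s: 11.25
eef_pos: [0.5636, 0.4182, 0.0776]
tcp_rot: [0.301, 3.126, 0.001]
force: [-0.4, 0.7, -1.8]
width: 0.469
grip_force: 50.0
```

```bash
for i in 1 2; do echo '[0,0,0.05,0,0,0,0.2,0,0,0.05,0,0,0,0.2,0,0,0.05,0,0,0,0.2]' > next.json && python3 steer.py next.json; done; python3 -c "
from drum import *
grab('side','side7'); hold('side7',.038,.024,.2,org)"
```

```text
time_s: 11.62
eef_pos: [0.5636, 0.4182, 0.0776]
tcp_rot: [0.301, 3.125, 0.001]
force: [-1.7, -1.7, 5.5]
width: 0.473
grip_force: 50.0
time_s: 12.0
eef_pos: [0.5637, 0.4182, 0.0776]
tcp_rot: [0.301, 3.125, 0.001]
force: [-3.2, -2.6, 10.0]
width: 0.467
grip_force: 50.0
side7 326 centre [0.5625 0.4172] slope [-0.017  0.003] res 0.0004 z 0.0269 0.0675
```

Contact at the expected height, with the drum's top edge at 66 mm as seated. Release gently: relax the press, then open and retreat.

```bash
echo '[0,0,-0.05,0,0,0,0.2,0,0,-0.05,0,0,0,0.2,0,0,-0.05,0,0,0,0.2]' > next.json && python3 steer.py next.json 5; echo '[0,0,-0.05,0,0,0,0.75,0,0,-0.05,0,0,0,0.75,0,0,-0.05,0,0,0,0.75,0,0,-0.05,0,0,0,0.75,0,0,-0.05,0,0,0,0.75,0,0,-0.05,0,0,0,0.75]' > next.json && python3 steer.py next.json
```

```text
time_s: 12.42
eef_pos: [0.5637, 0.4182, 0.0774]
tcp_rot: [0.301, 3.125, 0.001]
force: [-2.5, -1.5, 7.2]
width: 0.481
grip_force: 5.0
time_s: 13.18
eef_pos: [0.5634, 0.4181, 0.0774]
tcp_rot: [0.301, 3.126, 0.001]
force: [0.7, 0.5, 0.6]
width: 0.752
grip_force: 0.0
```

```bash
echo '[0,0,-1,0,0,0,0.8,0,0,-3,0,0,0,0.8,0,0,-5.5,0,0,0,0.8,0,0,-8,0,0,0,0.9,0,0,-10,0,0,0,0.9,0,0,-10,0,0,0,0.9]' > next.json && python3 steer.py next.json; python3 -c "
from drum import *
n=axis(105.5);t=np.array([.6034,.2579,.1043]); rel(t+.06*n,Rt(.5,105.5,79))
p,d=grab('side','side8'); hold('side8',.038,.024,.2,org); hold('side8',.022,.075,.1); hold('side8',.010,.107,.115);hold('side8',.045,.067,.0705)
P=cloud('side',d).reshape(-1,3); X=P[np.hypot(P[:,0]-.5628,P[:,1]-.4168)<.043]; planes(X[(X[:,2]>.064)&(X[:,2]<.08)],1); planes(X[(X[:,2]>.098)&(X[:,2]<.109)],1)
a=cv2.imread('pics/side8.png')[60:340,160:400];cv2.imwrite('pics/c8.png',cv2.resize(a,None,fx=2,fy=2))"
```

```text
time_s: 13.92
eef_pos: [0.565, 0.42, 0.2844]
tcp_rot: [0.3, 3.119, 0.012]
force: [0.5, 0.6, -0.2]
width: 0.905
grip_force: 0.0
[-0.0547 -0.1271  0.1268] [ 0.45   -0.2276  0.0505] | now [0.565  0.42   0.2844] t 13.925
side8 323 centre [0.5626 0.4173] slope [-0.01   0.009] res 0.0004 z 0.0263 0.0677
side8 227 centre [0.5624 0.4169] slope [ 0.022 -0.001] res 0.0005 z 0.075 0.1
side8 33 centre [0.5625 0.4165] slope [ 0.177 -0.119] res 0.0004 z 0.1076 0.114
side8 253 centre [0.5624 0.4089] slope [ 1.185 -4.347] res 0.006 z 0.067 0.0705
   plane n 797 c [0.5608 0.4272 0.0714] nrm [0.005 0.007 1.   ] tilt 0.008 az 57.5
   plane n 245 c [0.5617 0.4225 0.1029] nrm [-0.005  0.019  1.   ] tilt 0.02 az 105.5
```

View pics/c8.png

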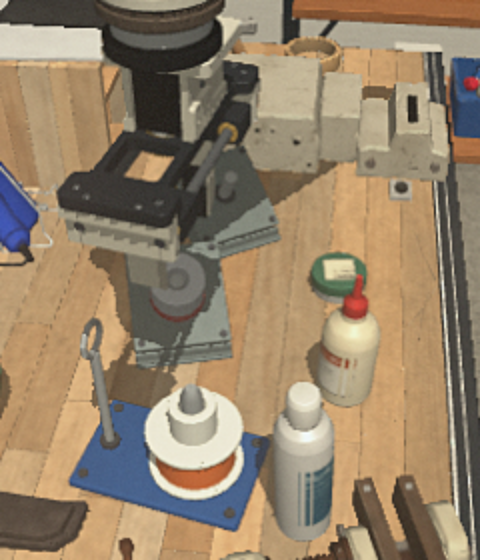

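Spool seated flat: flange top at 71.4 mm, neck top at 102.9 mm, bystanders in place. For the collar I'll close the fingers crosswise to its lean (y azimuth 15.5°) so the gripper body stays clear of the guide post.

```bash
python3 -c "
from drum import *
n=axis(105.5);t=np.array([.6036,.2581,.1043]); rel(t+.06*n,Rt(.5,105.5,15.5));rel(t+.06*n+[0,0,.08],Rt(.5,105.5,15.5))"
```

```text
[-0.0561 -0.1253  0.124 ] [ 0.2839 -0.4457  1.0826] | now [0.564  0.419  0.2813] t 13.975
[-0.0565 -0.1249  0.044 ] [ 0.2839 -0.4457  1.0826] | now [0.564  0.419  0.2813] t 13.975
```

Scaled: -0.125 m is -6.25, -0.11 m is -5.5.

```bash
echo '[-0.5,-1.5,0,0.04,-0.06,0.15,1,-1,-3,0,0.08,-0.12,0.3,1,-1.5,-4.5,0.5,0.12,-0.18,0.45,1,-2.25,-5.5,1.5,0.16,-0.25,0.6,1,-2.8,-6.25,2,0.2,-0.31,0.75,1,-2.8,-6.25,2.2,0.24,-0.37,0.91,1,-2.8,-6.25,2.2,0.284,-0.446,1.083,1,-2.8,-6.25,2.2,0.284,-0.446,1.083,1]' > next.json && python3 steer.py next.json 15; python3 -c "
from drum import *
n=axis(105.5);t=np.array([.6036,.2581,.1043]); rel(t+.01*n,Rt(.5,105.5,15.5));print(ctrl.observe()['q'])"
```

```text
time_s: 14.98
eef_pos: [0.5928, 0.2862, 0.2309]
tcp_rot: [1.636, 2.165, -0.431]
force: [0.2, 0.4, -0.5]
width: 0.997
grip_force: 0.0
[0.0347 0.004  0.1153] [-0.0067  0.0031  0.0077] | now [0.5928 0.2862 0.2309] t 14.975
[-0.7580429   0.61396033  0.04107414  1.42149346  0.43144943  1.36706887
 -0.58984144]
```

Move to just above the collar, then check in the side view before going over it.

```bash
echo '[1,0.2,1.5,-0.007,0.003,0.008,1,1.735,0.2,3,-0.007,0.003,0.008,1,1.735,0.2,4.5,-0.007,0.003,0.008,1,1.735,0.2,5,-0.007,0.003,0.008,1,1.735,0.2,5,-0.007,0.003,0.008,1,1.735,0.2,5,-0.007,0.003,0.008,1]' > next.json && python3 steer.py next.json; python3 -c "
from drum import *
n=axis(105.5);t=np.array([.6036,.2581,.1043]); rel(t-.036*n,Rt(.5,105.5,15.5))
grab('side','s9')
a=cv2.imread('pics/s9.png')[60:340,160:400];cv2.imwrite('pics/c9.png',cv2.resize(a,None,fx=2,fy=2))"
```

```text
time_s: 15.72
eef_pos: [0.6031, 0.2695, 0.1305]
tcp_rot: [1.647, 2.155, -0.411]
force: [0.3, 0.6, -0.5]
width: 0.999
grip_force: 0.0
[ 0.0026 -0.0029  0.0643] [ 0.0045 -0.0023 -0.0061] | now [0.6031 0.2695 0.1305] t 15.725
```

View pics/c9.png

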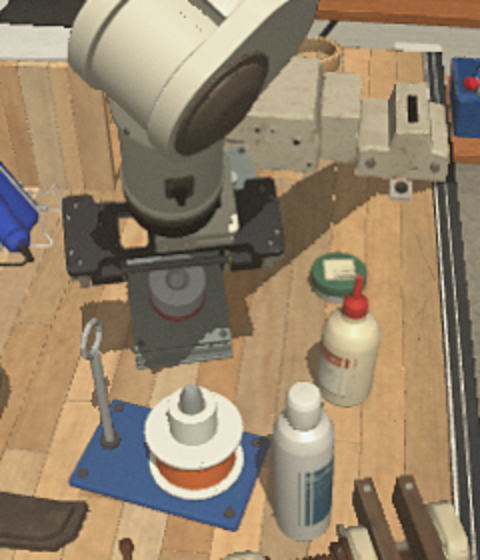

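The gripper straddles the collar (178,280) evenly, with nothing else near. Descend and grip.

Units first: shifts go in units of 20 mm. So 0.064 m is 3.2, 0.055 m is 2.75.

```bash
echo '[0.1,-0.125,0.5,0.004,-0.002,-0.006,1,0.1,-0.125,1.25,0.004,-0.002,-0.006,1,0.1,-0.125,2,0.004,-0.002,-0.006,1,0.1,-0.125,2.75,0.004,-0.002,-0.006,1,0.1,-0.125,3.2,0.004,-0.002,-0.006,1,0.1,-0.125,3.2,0.004,-0.002,-0.006,0.8,0.1,-0.125,3.2,0.004,-0.002,-0.006,0.7,0.1,-0.125,3.2,0.004,-0.002,-0.006,0.7]' > next.json && python3 steer.py next.json; python3 -c "
from drum import *
n=axis(105.5);t=np.array([.6036,.2581,.1043]); rel(t-.036*n,Rt(.5,105.5,15.5))"
```

```text
time_s: 16.77
eef_pos: [0.6082, 0.2408, 0.0725]
tcp_rot: [1.642, 2.159, -0.42]
force: [0.4, 0.4, -0.7]
width: 0.726
grip_force: 0.0
[ 0.0005  0.0002 -0.0005] [-0.0005  0.0007 -0.0001] | now [0.6082 0.2408 0.0725] t 16.775
```

```bash
echo '[0,0,0,0,0,0,0.4,0,0,0,0,0,0,0.4,0,0,0,0,0,0,0.4,0,0,0,0,0,0,0.4]' > next.json && python3 steer.py next.json 15; echo '[0,0,0,0,0,0,0.4,0,0,0,0,0,0,0.4,0,0,0,0,0,0,0.4,0,0,-0.5,0,0,0,0.4,0,0,-1.25,0,0,0,0.4,0,0,-2,0,0,0,0.4,0,0,-2.75,0,0,0,0.4,0,0,-3.5,0,0,0,0.4]' > next.json && python3 steer.py next.json 50; python3 -c "
from drum import *
rel((.58,.27,.26),Rt(0,0,79))"
```

```text
time_s: 17.27
eef_pos: [0.6081, 0.2406, 0.0723]
tcp_rot: [1.642, 2.159, -0.421]
force: [-0.8, 1.1, 4.1]
width: 0.643
grip_force: 15.0
time_s: 18.27
eef_pos: [0.5989, 0.2732, 0.1344]
tcp_rot: [1.642, 2.159, -0.422]
force: [-0.2, 0.1, -1.8]
width: 0.632
grip_force: 50.0
[-0.0586 -0.0192 -0.1111] [-0.2785  0.4476 -1.0843] | now [0.5989 0.2732 0.1344] t 18.275
```

Scaled: -0.111 m is -5.55, -0.11 m is -5.5.

```bash
echo '[-0.5,0,-1.5,-0.03,0.04,-0.1,0.4,-1,-0.25,-3,-0.07,0.11,-0.27,0.4,-1.5,-0.5,-4.5,-0.1,0.17,-0.42,0.4,-2,-0.75,-5.5,-0.14,0.23,-0.57,0.4,-2.93,-0.95,-5.55,-0.18,0.3,-0.72,0.4,-2.93,-0.95,-5.55,-0.22,0.36,-0.87,0.4,-2.93,-0.95,-5.55,-0.2785,0.4476,-1.0843,0.4,-2.93,-0.95,-5.55,-0.2785,0.4476,-1.0843,0.4]' > next.json && python3 steer.py next.json; python3 -c "
from drum import *
rel((.5634,.4181,.25),Rt(0,0,79))"
```

```text
time_s: 19.27
eef_pos: [0.5814, 0.2669, 0.2597]
tcp_rot: [-0.302, -3.127, 0.001]
force: [0.0, -0.2, -2.6]
width: 0.633
grip_force: 50.0
[0.0466 0.145  0.0096] [-0.0008 -0.0002 -0.0006] | now [0.5814 0.2669 0.2597] t 19.275
```

```bash
echo '[0.75,2,0,0,0,0,0.4,1.5,4.5,0,0,0,0,0.4,2.25,6.5,0,0,0,0,0.4,2.33,7.25,0.5,0,0,0,0.4,2.33,7.25,2,0,0,0,0.4,2.33,7.25,3,0,0,0,0.4,2.33,7.25,3,0,0,0,0.4,2.33,7.25,3,0,0,0,0.4]' > next.json && python3 steer.py next.json; python3 -c "
from drum import *
rel((.5634,.4181,.17),Rt(0,0,79)); p,d=grab('side','side10'); hold('side10',.029,.17,.245)
red=lambda h:((h[:,0]<10)|(h[:,0]>170))&(h[:,1]>120)&(h[:,2]>60)
hold('side10',.0295,.165,.25,red)
P=cloud('side',d).reshape(-1,3); X=P[(np.hypot(P[:,0]-.5628,P[:,1]-.4168)<.04)&(P[:,2]>.12)]; print(np.percentile(X[:,2],[0,.5,2]))
a=cv2.imread('pics/side10.png')[60:340,160:400];cv2.imwrite('pics/c10.png',cv2.resize(a,None,fx=2,fy=2))"
```

```text
time_s: 20.27
eef_pos: [0.5632, 0.4202, 0.1997]
tcp_rot: [0.303, 3.126, 0.0]
force: [0.5, -0.4, -2.1]
width: 0.632
grip_force: 50.0
[-0.0006 -0.002   0.0297] [ 0.0001  0.0007 -0.0012] | now [0.5632 0.4202 0.1997] t 20.275
side10 668 centre [0.5635 0.4193] slope [0.031 0.015] res 0.0006 z 0.1718 0.2445
side10 95 centre [0.5631 0.4188] slope [0.014 0.033] res 0.0006 z 0.1791 0.1963
[0.12010698 0.12479669 0.18252232]
```

View pics/c10.png

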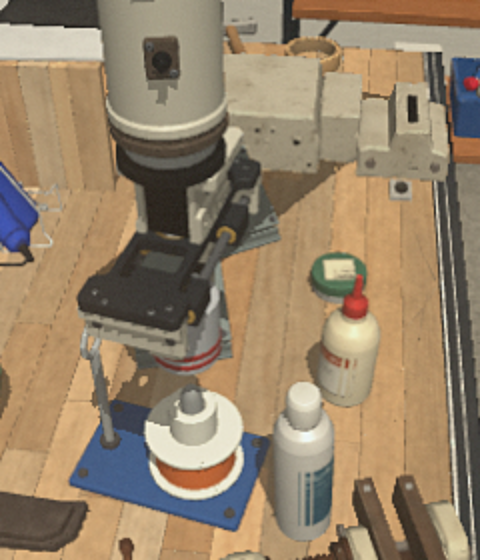

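The collar is upright above the spindle, its red bands at crop (190,350) and the tip at (191,392). Its base is at about 173 mm, so shift 0.5 mm in x and 2.2 mm in y and lower.

```bash
python3 go.py .5627 .418 .16 0 0 79; echo '[0,-0.1,0.5,0,0,0,0.4,0,-0.1,1,0,0,0,0.4,0,-0.1,1.5,0,0,0,0.4,0,-0.1,1.9,0,0,0,0.4,0,-0.1,1.9,0,0,0,0.4,0,-0.1,1.9,0,0,0,0.4]' > next.json && python3 steer.py next.json
cat >> drum.py <<'E'
red=lambda h:((h[:,0]<10)|(h[:,0]>170))&(h[:,1]>120)&(h[:,2]>60)
E
python3 -c "
from drum import *
rel((.5627,.418,.16),Rt(0,0,79)); p,d=grab('side','side11'); hold('side11',.0295,.12,.25,red); hold('side11',.029,.136,.158)"
```

```text
[ 0.0001 -0.0027  0.0402] [ 0.001   0.0013 -0.001 ] | now [0.5633 0.4206 0.2002] t 20.325
time_s: 21.08
eef_pos: [0.5621, 0.4188, 0.1609]
tcp_rot: [-0.301, -3.127, 0.0]
force: [0.3, -0.0, -1.6]
width: 0.629
grip_force: 50.0
[-0.0008 -0.0006  0.0009] [-0.0002  0.     -0.0002] | now [0.5621 0.4188 0.1609] t 21.075
side11 82 centre [0.562 0.418] slope [0.047 0.095] res 0.0005 z 0.1409 0.1588
side11 219 centre [0.5617 0.4176] slope [-0.016  0.032] res 0.0005 z 0.136 0.1578
```

Scaled: -0.001 m is -0.05, -0.0008 m is -0.04.

```bash
echo '[-0.04,-0.05,0,0,0,0,0.4,-0.04,-0.05,0.2,0,0,0,0.4,-0.04,-0.05,0.45,0,0,0,0.4,-0.04,-0.05,0.7,0,0,0,0.4,-0.04,-0.05,0.9,0,0,0,0.4,-0.04,-0.05,0.9,0,0,0,0.4,-0.04,-0.05,0.9,0,0,0,0.4]' > next.json && python3 steer.py next.json
python3 -c "
from drum import *
rel((.5627,.418,.13),Rt(0,0,79)); p,d=grab('side','side12'); hold('side12',.0295,.11,.25,red); hold('side12',.029,.12,.14)
o=ctrl.observe();print(o['force'],o['torque'])"
```

```text
time_s: 22.0
eef_pos: [0.5626, 0.4175, 0.1429]
tcp_rot: [-0.301, -3.127, 0.0]
force: [0.1, 0.0, -1.5]
width: 0.629
grip_force: 50.0
[-0.      0.0005  0.0129] [-0.0003 -0.0001 -0.0002] | now [0.5626 0.4175 0.1429] t 22.0
side12 82 centre [0.5624 0.4161] slope [ 0.045 -0.012] res 0.0005 z 0.1219 0.1404
side12 193 centre [0.5622 0.4163] slope [-0.016 -0.023] res 0.0006 z 0.1201 0.14
[-1.03663208 -0.70380434 -2.62854142] [0.02120768 0.01385341 0.07600638]
```

Centred within half a millimetre. Lower to contact.

Scaled: 0.011 m is 0.55, 0.009 m is 0.45.

```bash
echo '[0,0.02,0.15,0,0,0,0.4,0,0.02,0.3,0,0,0,0.4,0,0.02,0.45,0,0,0,0.4,0,0.02,0.55,0,0,0,0.4,0,0.02,0.55,0,0,0,0.4,0,0.02,0.55,0,0,0,0.4]' > next.json && python3 steer.py next.json; for i in 1 2 3; do echo '[0,0,0.05,0,0,0,0.4,0,0,0.05,0,0,0,0.4,0,0,0.05,0,0,0,0.4]' > next.json && python3 steer.py next.json; done
```

```text
time_s: 22.8
eef_pos: [0.5627, 0.4178, 0.1319]
tcp_rot: [-0.302, -3.127, 0.001]
force: [0.3, -0.1, -0.4]
width: 0.632
grip_force: 50.0
time_s: 23.18
eef_pos: [0.5626, 0.4178, 0.1308]
tcp_rot: [-0.302, -3.127, 0.001]
force: [-0.1, 0.7, -2.2]
width: 0.639
grip_force: 50.0
time_s: 23.55
eef_pos: [0.5626, 0.4178, 0.1297]
tcp_rot: [-0.301, -3.127, 0.001]
force: [0.6, 0.8, -1.9]
width: 0.634
grip_force: 50.0
time_s: 23.92
eef_pos: [0.5627, 0.4179, 0.1291]
tcp_rot: [0.302, 3.127, -0.0]
force: [-0.5, -0.5, 1.5]
width: 0.635
grip_force: 50.0
```

Scaled: 0.001 m is 0.05.

```bash
echo '[0,0,0.05,0,0,0,0.4,0,0,0.05,0,0,0,0.4,0,0,0.05,0,0,0,0.4]' > next.json && python3 steer.py next.json;echo '[0,0,0,0,0,0,0.4,0,0,0,0,0,0,0.4]' > next.json && python3 steer.py next.json 5; echo '[0,0,0,0,0,0,0.95,0,0,0,0,0,0,0.95,0,0,0,0,0,0,0.95,0,0,0,0,0,0,0.95,0,0,0,0,0,0,0.95,0,0,0,0,0,0,0.95]' > next.json && python3 steer.py next.json; python3 -c "
from drum import *
p,d=grab('side','side13'); hold('side13',.0295,.10,.25,red); hold('side13',.029,.106,.125)
P=cloud('side',d).reshape(-1,3)"
```

```text
time_s: 24.3
eef_pos: [0.5628, 0.4179, 0.1291]
tcp_rot: [0.301, 3.127, -0.0]
force: [-2.7, -1.8, 7.0]
width: 0.631
grip_force: 50.0
time_s: 24.55
eef_pos: [0.5628, 0.418, 0.129]
tcp_rot: [0.302, 3.127, 0.0]
force: [-1.8, -1.4, 6.0]
width: 0.643
grip_force: 5.0
time_s: 25.3
eef_pos: [0.5626, 0.4178, 0.1277]
tcp_rot: [-0.301, -3.127, 0.001]
force: [0.1, -0.1, -0.2]
width: 0.952
grip_force: 0.0
side13 64 centre [0.5628 0.4167] slope [0.041 0.068] res 0.0005 z 0.1094 0.1267
side13 126 centre [0.5622 0.4167] slope [-0.001  0.018] res 0.0005 z 0.106 0.1249
```

Retreat straight up, then aside, and check.

Scaled: -0.17 m is -8.5, -0.16 m is -8.

```bash
echo '[0,0,-1,0,0,0,0.95,0,0,-3,0,0,0,0.95,0,0,-5.5,0,0,0,0.95,0,0,-8,0,0,0,0.95,0,-3,-8.5,0,0,0,0.95,0,-6,-8.5,0,0,0,0.95,0,-8.5,-8.5,0,0,0,0.95,0,-8.5,-8.5,0,0,0,0.95]' > next.json && python3 steer.py next.json; python3 -c "
from drum import *
p,d=grab('side','side14'); hold('side14',.029,.106,.16); hold('side14',.038,.024,.2,org)
P=cloud('side',d).reshape(-1,3); X=P[np.hypot(P[:,0]-.5628,P[:,1]-.4168)<.044]; planes(X[(X[:,2]>.160)&(X[:,2]<.175)],1); planes(X[(X[:,2]>.064)&(X[:,2]<.08)],1)
for nm,c,r in (('spray',(.4646,.4572),.0255),('glue',(.4264,.2924),.029)): hold('side14',r,.04,.1,None,c); hold('side0',r,.04,.1,None,c)
m=(P[:,2]>.024)&(P[:,2]<.032)&(np.hypot(P[:,0]-.439,P[:,1]-.141)<.04);print(P[m].mean(0))
a=cv2.imread('pics/side14.png')[60:340,160:400];cv2.imwrite('pics/c14.png',cv2.resize(a,None,fx=2,fy=2))"
```

```text
time_s: 26.35
eef_pos: [0.5311, 0.2458, 0.2999]
tcp_rot: [0.312, 3.123, -0.004]
force: [0.6, 0.7, 0.9]
width: 0.953
grip_force: 0.0
side14 785 centre [0.5623 0.4169] slope [-0.002  0.009] res 0.0006 z 0.106 0.16
side14 414 centre [0.563  0.4151] slope [ 0.026 -0.122] res 0.0008 z 0.0264 0.1256
   plane n 590 c [0.5618 0.4189 0.1652] nrm [0.001 0.011 1.   ] tilt 0.012 az 84.3
   plane n 766 c [0.5599 0.4309 0.0713] nrm [0.    0.004 1.   ] tilt 0.004 az 86.8
side14 578 centre [0.4608 0.4577] slope [0.03  0.014] res 0.0004 z 0.0402 0.0999
side0 585 centre [0.4633 0.4576] slope [0.066 0.008] res 0.0004 z 0.04 0.1
side14 731 centre [0.4259 0.2916] slope [-0.033 -0.094] res 0.0012 z 0.0401 0.1
side0 738 centre [0.4261 0.2916] slope [-0.019 -0.1  ] res 0.0012 z 0.0401 0.1
[0.44066036 0.13855293 0.02647805]
```

View pics/c14.png

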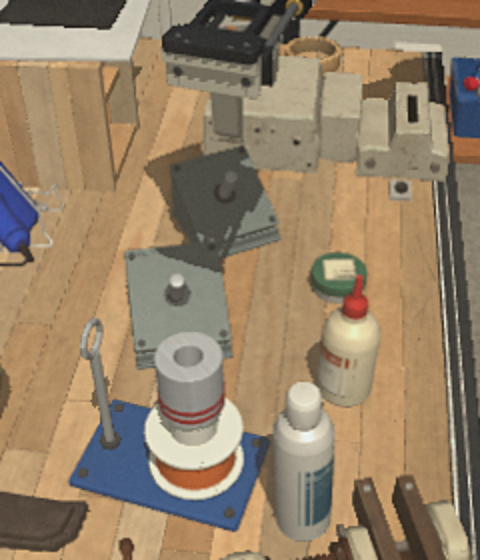

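The collar sits flat on the spool's neck (top at 165.2 mm, level, centred). Bottles and tin are at the same pixels as before, and the arm is clear.

```bash
python3 -c "
from rig import ctrl
print(ctrl.job_done())"
```

```text
the job is handed in; nothing more can be done
None
```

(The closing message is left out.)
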